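# Cover the prep pots with their lids

### The job

Service is over: cover the four steel prep pots, putting on each the lid that matches its shape and size, seated flat with its plug down inside the mouth and the square and oblong lids lined up with their pots. Leave the amber bottle and the white jar standing where they are.

Things in the scene. Friction and masses are not known exactly. Their poses are not given: they have to be found in the camera images.
- pot_round_large: Large round steel prep pot holding eggs, mouth 92 mm, outside 98 mm (105 mm over the rolled rim). Stands firmly, does not shift. Walls 3 mm, floor 4 mm thick, 60 mm high to the rim. Origin: centre of its underside, z up. 
- pot_round_small: Small round steel prep pot holding cherry tomatoes, mouth 64 mm, outside 70 mm (77 mm over the rolled rim). Stands firmly, does not shift. Walls 3 mm, floor 4 mm thick, 60 mm high to the rim. Origin: centre of its underside, z up. 
- pot_square: Square steel prep pot holding limes, mouth 74 by 74 mm, outside 80 by 80 mm (87 mm over the rolled rim); x and y axes along its sides. Stands firmly, does not shift. Walls 3 mm, floor 4 mm thick, 60 mm high to the rim. Origin: centre of its underside, z up. 
- pot_oblong: Oblong steel prep pot holding shallots, mouth 104 mm (along x) by 60 mm (along y), outside 110 by 66 mm (117 by 73 mm over the rolled rim). Stands firmly, does not shift. Walls 3 mm, floor 4 mm thick, 60 mm high to the rim. Origin: centre of its underside, z up. 
- lid_round_large: Large round steel lid, plate 110 mm diameter, plug 78 mm diameter. Lies flat, grip up, at the start. From its origin (centre of the plug's underside, z up): plug (which drops into the pot's mouth) 0 to 8 mm, plate 8 to 11 mm, black knob on the axis, 24 mm diameter from 19 to 39 mm high, on a 16 mm thick neck below that. Seated, its origin is 52 mm above the pot's origin. Mass about 0.16 kg.
- lid_round_small: Small round steel lid, plate 82 mm diameter, plug 50 mm diameter. Lies flat, grip up, at the start. From its origin (centre of the plug's underside, z up): plug (which drops into the pot's mouth) 0 to 8 mm, plate 8 to 11 mm, black knob on the axis, 24 mm diameter from 19 to 39 mm high, on a 16 mm thick neck below that. Seated, its origin is 52 mm above the pot's origin. Mass about 0.10 kg.
- lid_square: Square steel lid, plate 92 by 92 mm, plug 60 by 60 mm, x and y axes along its sides; fits its pot at any quarter turn. Lies flat, grip up, at the start. From its origin (centre of the plug's underside, z up): plug (which drops into the pot's mouth) 0 to 8 mm, plate 8 to 11 mm, steel bar grip over the centre along the lid's x axis, 46 mm long and 12 mm wide, its rail from 25 to 39 mm high on two posts. Seated, its origin is 52 mm above the pot's origin. Mass about 0.14 kg.
- lid_oblong: Oblong steel lid, plate 122 mm (along x) by 78 mm (along y), plug 90 by 46 mm; fits its pot either way round. Lies flat, grip up, at the start. From its origin (centre of the plug's underside, z up): plug (which drops into the pot's mouth) 0 to 8 mm, plate 8 to 11 mm, steel bar grip over the centre along the lid's x axis, 46 mm long and 12 mm wide, its rail from 25 to 39 mm high on two posts. Seated, its origin is 52 mm above the pot's origin. Mass about 0.15 kg.
- dropper_bottle: Loose amber glass bottle with black cap, 38 mm diameter, 100 mm high, standing among the pots and lids; to be left alone. Origin: centre of its underside.
- seasoning_jar: Loose white jar with brown lid, 56 mm diameter, 90 mm high, standing among the pots and lids; to be left alone. Origin: centre of its underside.
Things that resemble listed ones, but are neither listed nor needed, are in the scene too. What is shaped like the lid_round_large but blue or purple is not meant.

How it is judged:
At the end, for the whole second after the job is handed in: Each of the four lids is seated on the pot of its own shape and size: within 10 mm of the pot's centre, its origin 48 to 56 mm above the pot's origin, level within 0.07 rad, the square and oblong lids turned within 0.3 rad of their pots' sides (any fitting way round), all released and at rest (horizontal distance between lid_round_large and pot_round_large below 0.01 m and z of lid_round_large in the frame of pot_round_large between 0.048 and 0.056 m and angle between each of lid_round_large, lid_round_small, lid_square, lid_oblong's own z axis and vertical below 0.07 rad and linear speed of each of lid_round_large, lid_round_small, lid_square, lid_oblong below 0.02 m/s and angular speed of each of lid_round_large, lid_round_small, lid_square, lid_oblong below 0.2 rad/s and horizontal distance between lid_round_small and pot_round_small below 0.01 m and z of lid_round_small in the frame of pot_round_small between 0.048 and 0.056 m and horizontal distance between lid_square and pot_square below 0.01 m and z of lid_square in the frame of pot_square between 0.048 and 0.056 m and horizontal distance between lid_oblong and pot_oblong below 0.01 m and z of lid_oblong in the frame of pot_oblong between 0.048 and 0.056 m and (angle between the x axis of lid_square and the x axis of pot_square, either way round below 0.3 rad or angle between the y axis of lid_square and the x axis of pot_square, either way round below 0.3 rad) and angle between the x axis of lid_oblong and the x axis of pot_oblong, either way round below 0.3 rad); the robot touches nothing.
It fails at once if the amber dropper bottle is knocked over or shifted more than 40 mm (distance of dropper_bottle from where it was at the start of the episode above 0.04 m or angle between dropper_bottle's own z axis and vertical above 0.5 rad).
It fails at once if the white seasoning jar is knocked over or shifted more than 40 mm (distance of seasoning_jar from where it was at the start of the episode above 0.04 m or angle between seasoning_jar's own z axis and vertical above 0.5 rad).
It also fails if it takes over 128 s, if anything falls off the work surface, if the arm or the gripper's body presses on something with over 40 N, if the wrist force passes 120 N, or if a joint passes its speed limit or range.

### The arm

A 7-joint arm with a two-finger parallel gripper is mounted at the origin on the work surface. World frame = base frame: x ahead of the robot, y to its left, z up, the work surface at z = 0. Lengths are in m, angles in rad, forces in N, time in s.
With the tool pointing down it reaches from about 0.4 to 0.85 m from the base axis. Payload 10.4 kg.
Tool frame: the origin (TCP) lies between the finger pads; the fingertips stand 19 mm ahead of it and the grasp point (between the pads) is the TCP; z points along the fingers, x is the direction in which the jaws open and shut, and the axes are right-handed (so a half turn about z gives the same grasp; the last joint's range is limited). The gripper opens to 87 mm and grips with 3 to 60 N. Pads are 19 mm wide; open, the fingers measure 117 mm over their backs; the gripper's body (75 mm by 190 mm) begins 51 mm behind the grasp point.
Start: joints at [1.322, 0.332, -0.065, 1.46, 0.022, 1.35, -0.088], TCP at [0.14, -0.609, 0.242] pointing down, gripper open.
Joint ranges: [-2.6, 2.6], [-0.5, 2.12], [-1.47, 1.34], [0.16, 2.42], [-1.27, 4.41], [0.06, 2.06], [-2.6, 2.6]. Speed limits (rad/s): [2.22, 2.22, 2.79, 2.79, 3.14, 3.14, 3.14].

### API

Orientations are given as a unit quaternion [x, y, z, w].
In Python, from bench import * gives the robot as it stands.
- The arm moves only by the tool step_arm, never from a script. Its argument "commands" is a list of rows, each a list of 6 numbers: the shift along the tool's x, y, z in m, then the turn, a rotation vector about the tool's x, y, z in rad. In form: [[tx, ty, tz, rx, ry, rz], ...]. A call has 1 to 12 rows; each row shifts and turns the commanded pose from where the row before left it, along the tool's axes as they then stand; what a row does not reach is not made up. A row lasts 1/10 s, in which the tool goes at most 50 mm and 8.59 degrees, less where a joint would pass 70% of its speed; a pose out of reach is approached as far as the arm can. A call with a gripper value outside its range is refused whole. "gripper" is the opening, from 0 (shut) to 1 (fully open), set as the call begins (left out, the last holds). The fingers move at their own pace and stop on an object; "grip_force" is the grip in N (left out, the last holds). Time passes only in rows, so rows that do not move let the fingers close. It gives the time, the measured TCP pose, the force and the opening at its end, in the units of the state.
- read_state(): the state, without advancing time (a new reading comes with each control period).
- camera(name): name is "scene" or "top"; returns the picture (384x512x3 uint8, red, green, blue); there is no depth.
- get_calibration(name): a dict with "fx", "fy", "cx", "cy" (pixels), "k1" (the pictures are not rectified: a ray, as slopes to the right and down, at radius r is drawn at 1 + k1 r^2 times it, then the intrinsics apply), "R" (3x3) and "t" (3): a world point X has camera coordinates R X + t. Camera axes: x right, y down, z forward; pixel columns grow to the right and rows downward; lengths in m; the calibration is good to about 2 mm. A picture is of the moment at which its call begins. get_calibration takes no time and is no camera call.
- close_job(): hands the job in, once; it reports no verdict.
The state is a dict: "time": time; "joint_positions": joint angles; "joint_vel": joint speeds; "joint_torque": joint torques, N m; "ee_pos": TCP position; "eef_rot": TCP orientation; "ft_force": force on the tool from outside, world axes, zero at the start; "torque": the same for the moment, N m; "width": finger opening in m.
Only numpy, scipy, OpenCV 4.12 (cv2) and the standard library are available. Lean on these libraries where they do the work, as an engineer would, in place of code of your own. Each camera call takes 0.05 s, during which the arm holds its last target. There are 200 camera calls.

## Working session

There is one attempt and no reset: what is moved stays moved. The work goes in short steps, Python scripts to look and compute and a tool call to move; the robot and the scene stay as the last step left them, time stands still between calls to the robot, and variables do not carry over. Pictures are saved under pics/ and viewed, on a budget of 14 in all, crops included, one or two more only if the job needs it, and the job is handed in when it is done.

Besides the shell and the picture viewer there is one more tool, called after "Emit:" by a JSON object that holds its "name" and its "arguments". step_arm: Moves the arm, as the interface text tells. Its arguments: {"type":"object","properties":{"commands":{"type":"array","items":{"type":"array","items":{"type":"number"}}},"gripper":{"type":"number"},"grip_force":{"type":"number"}},"required":["commands"]}

```bash
mkdir -p pics; ls; python3 - <<'E'
from bench import *
import cv2,numpy as np
for n in("scene","top"):
    im=camera(n); cv2.imwrite(f"pics/{n}0.png",cv2.cvtColor(cv2.resize(im,(800,600),interpolation=cv2.INTER_CUBIC),cv2.COLOR_RGB2BGR))
    cv2.imwrite(f"{n}0raw.png",im[...,::-1])
    c=get_calibration(n); print(n,{k:np.round(v,4).tolist() for k,v in c.items()})
s=read_state(); print(s['time'],s['ee_pos'],s['eef_rot'],s['width'])
E
```

```text
pics
scene {'fx': 364.8179, 'fy': 364.8179, 'cx': 254.9362, 'cy': 194.3042, 'k1': 0.0018, 'R': [[-0.6367, 0.7711, -0.0091], [0.653, 0.5328, -0.5382], [-0.4101, -0.3486, -0.8428]], 't': [0.3088, -0.247, 1.2736]}
top {'fx': 471.634, 'fy': 471.634, 'cx': 248.1531, 'cy': 190.3652, 'k1': 0.0205, 'R': [[0.0148, -0.9998, 0.0162], [-0.9878, -0.0172, -0.1551], [0.1553, -0.0137, -0.9878]], 't': [-0.0463, 0.4249, 1.3445]}
0.1 [ 0.13986659 -0.60881835  0.24084634] [ 7.82276737e-01 -6.22930731e-01 -5.11298779e-04 -3.86913500e-04] 0.08697862646758957
```

View pics/top0.png

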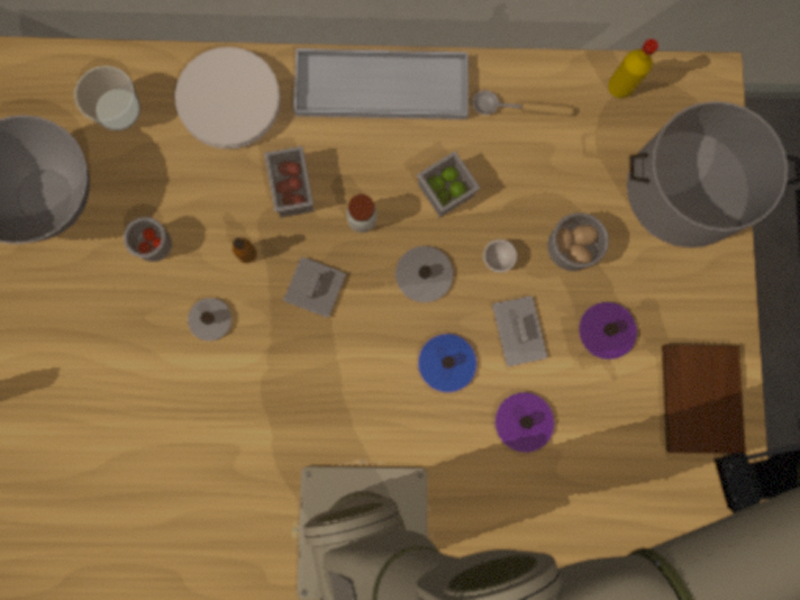

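View pics/scene0.png

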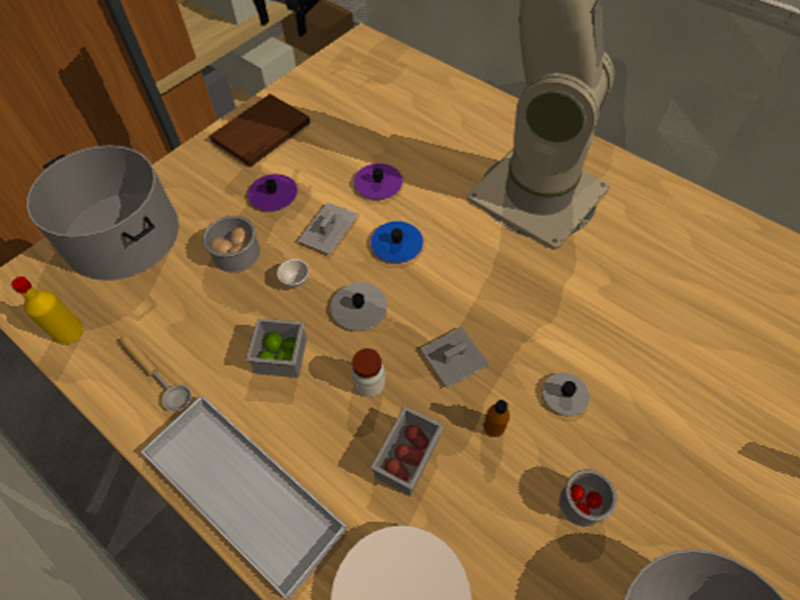

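Candidates (pixels in the 800x600 top view):
- **Large round lid:** steel (425,273). The blue (447,362) and purple (609,330), (525,421) lids are decoys.
- **Small round lid:** steel (210,318).
- **Square lid:** (316,287).
- **Oblong lid:** (521,330).
- **Pots:** eggs (578,241), tomatoes (148,239), limes (447,184), shallots (290,182).
- **Leave alone:** amber bottle (243,250), jar (362,212). The white bowl (500,256) is an extra obstacle.

Next I fit outlines in both cameras.

```bash
cat > fit.py <<'E'
import numpy as np,cv2
from bench import get_calibration
from scipy.optimize import minimize
from scipy.ndimage import map_coordinates,gaussian_filter
CAL={n:get_calibration(n) for n in("scene","top")}
def proj(n,X):
    c=CAL[n];p=np.asarray(X)@np.array(c['R']).T+np.array(c['t']);s=p[:,:2]/p[:,2:]
    s=s*(1+c['k1']*(s**2).sum(1,keepdims=True));return s*[c['fx'],c['fy']]+[c['cx'],c['cy']]
def unproj(n,uv,z):
    f=lambda q:((proj(n,[[q[0],q[1],z]])[0]-uv)**2).sum()
    return minimize(f,[.5,0],method='Nelder-Mead',options=dict(xatol=1e-5,fatol=1e-6)).x
def circ(d,z,N=80):
    a=np.linspace(0,2*np.pi,N,False);return np.c_[d/2*np.cos(a),d/2*np.sin(a),0*a+z]
def rect(a,b,z,N=24):
    t=np.linspace(-.47,.47,N);o=0*t
    return np.r_[np.c_[t*a,o+b/2,o+z],np.c_[t*a,o-b/2,o+z],np.c_[o+a/2,t*b,o+z],np.c_[o-a/2,t*b,o+z]]
P=.058
M={'pot_round_large':[circ(.105,P),circ(.092,.06)],'pot_round_small':[circ(.077,P),circ(.064,.06)],
'pot_square':[rect(.087,.087,P),rect(.074,.074,.06)],'pot_oblong':[rect(.117,.073,P),rect(.104,.06,.06)],
'lid_round_large':[circ(.110,.0105)],'lid_round_small':[circ(.082,.0105)],'lid_square':[rect(.092,.092,.0105)],'lid_oblong':[rect(.122,.078,.0105)]}
INIT={'pot_round_large':((578,241),.06,[0]),'pot_round_small':((148,239),.06,[0]),'pot_square':((447,180),.06,np.arange(-.75,.8,.15)),
'pot_oblong':((289,178),.06,np.arange(-1.5,1.5,.15)),'lid_round_large':((425,273),.01,[0]),'lid_round_small':((211,319),.01,[0]),
'lid_square':((316,287),.01,np.arange(-.75,.8,.15)),'lid_oblong':((520,330),.01,np.arange(-1.5,1.5,.15))}
def place(pts,q,z0=0):
    c,s=np.cos(q[2]),np.sin(q[2]);return pts@np.array([[c,s,0],[-s,c,0],[0,0,1]])+[q[0],q[1],z0]
def grads(ims,sig):
    G={}
    for n,im in ims.items():
        g=np.array([gaussian_filter(im[...,k].astype(float),sig) for k in range(3)])
        G[n]=(np.gradient(g,axis=2),np.gradient(g,axis=1))
    return G
def score(name,q,G,z0=0,cams=("scene","top")):
    tot=0
    for n in cams:
        for pts in M[name]:
            W=place(pts,q,z0);uv=proj(n,W)
            ctr=np.array([q[0],q[1],0]);W2=W+0
            # normal via tangent of analytic neighbour: small yaw-free outline normal
            nrm=pts[:,:2].copy()
            if 'round' not in name:
                h=np.abs(pts[:,:2]).max(0);k=(np.abs(pts[:,0])>=h[0]-1e-9);nrm=np.where(k[:,None],np.c_[np.sign(pts[:,0]),0*pts[:,0]],np.c_[0*pts[:,0],np.sign(pts[:,1])])
                tan=np.c_[-nrm[:,1],nrm[:,0]]
            else: tan=np.c_[-pts[:,1],pts[:,0]];tan/=np.linalg.norm(tan,axis=1,keepdims=True)
            t=proj(n,place(pts+np.c_[tan*.001,0*tan[:,0]],q,z0))-uv;t/=np.linalg.norm(t,axis=1,keepdims=True)
            gx,gy=G[n];v=0
            for k in range(3):
                v=v+np.abs(map_coordinates(gx[k],uv[:,::-1].T,order=1)*-t[:,1]+map_coordinates(gy[k],uv[:,::-1].T,order=1)*t[:,0])
            tot+=np.minimum(v,60).mean()
    return -tot
def fit(name,ims,q0=None,z0=0,cams=("scene","top")):
    if q0 is None:
        px,z,yaws=INIT[name];xy=unproj("top",np.array(px)/1.5625,z);starts=[[*xy,y] for y in yaws]
    else: starts=[q0]
    q=None
    for sig in(2.,.8):
        G=grads(ims,sig);best=None
        for s in (starts if q is None else [q]):
            simp=np.array([s,np.add(s,[.008,0,0]),np.add(s,[0,.008,0]),np.add(s,[0,0,.1])])
            r=minimize(lambda p:score(name,p,G,z0,cams),s,method='Nelder-Mead',options=dict(initial_simplex=simp,xatol=1e-4,fatol=1e-4))
            if best is None or r.fun<best.fun:best=r
        q=best.x
    return q,best.fun
E
python3 - <<'E'
from fit import *
import json
ims={n:cv2.imread(f"{n}0raw.png")[...,::-1] for n in CAL}
R={}
for n in M:
    q,f=fit(n,ims);qt,_=fit(n,ims,q,cams=("top",));qs,_=fit(n,ims,q,cams=("scene",))
    R[n]=q.tolist();print(n,q.round(4),round(f,1),'top',qt.round(4),'scene',qs.round(4))
for n,px,z in(('bottle',(239,242),.1),('jar',(361,205),.09),('bowl',(500,250),.03)):print(n,unproj("top",np.array(px)/1.5625,z).round(3))
json.dump(R,open('poses.json','w'))
im=cv2.resize(cv2.imread("top0raw.png"),None,fx=4,fy=4,interpolation=cv2.INTER_CUBIC)
for n in M:
    for p in M[n]:
        for u in proj("top",place(p,R[n])):cv2.circle(im,tuple(np.int32((u+.5)*4)),1,(0,255,0),-1)
im=im[350:980,270:1680];cv2.imwrite("pics/fit.png",cv2.resize(im,(800,357),interpolation=cv2.INTER_AREA))
E
```

```text
pot_round_large [ 0.5382 -0.3949  0.119 ] -104.4 top [ 0.5377 -0.395   0.3335] scene [ 0.5385 -0.395   0.4364]
pot_round_small [ 0.5279  0.4144 -0.1357] -156.5 top [0.5272 0.4133 0.0623] scene [ 0.5287  0.4148 -0.057 ]
pot_square [ 0.6468 -0.1483 -0.9862] -135.5 top [ 0.6463 -0.1484 -0.9844] scene [ 0.6472 -0.1482 -0.9909]
pot_oblong [0.6458 0.1528 0.2129] -143.1 top [0.6454 0.1517 0.2069] scene [0.6474 0.1476 0.2102]
lid_round_large [ 0.4773 -0.1066  0.0635] -50.7 top [ 0.4771 -0.1066  0.1198] scene [ 0.4781 -0.1058  0.0957]
lid_round_small [0.3929 0.2881 0.0657] -42.0 top [0.3834 0.2968 0.099 ] scene [0.3935 0.2882 0.0904]
lid_square [0.4485 0.1012 1.2232] -49.9 top [0.448  0.1015 1.2225] scene [0.4486 0.1011 1.2225]
lid_oblong [ 0.2967 -0.2649  1.4691] -39.1 top [ 0.301  -0.2669  1.4143] scene [ 0.3091 -0.2631  1.4642]
bottle [0.511 0.23 ]
jar [0.587 0.013]
bowl [ 0.521 -0.251]
```

View pics/fit.png

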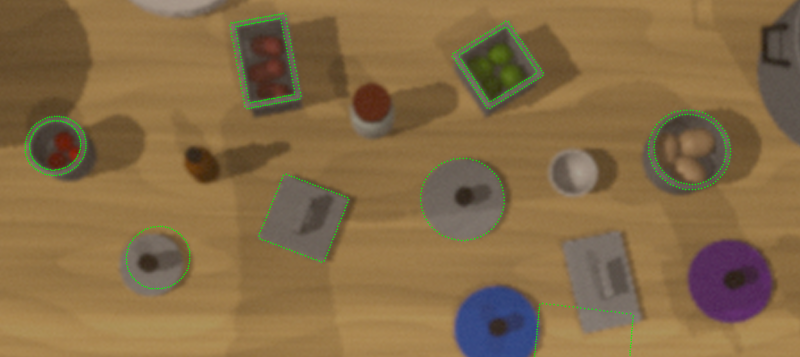

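The overlay shows six good fits: round_large, square and all four pots. The small round lid (155,262) and the oblong lid (602,282) fits slipped, so I refit those two from tighter starts.

```bash
python3 - <<'E'
from fit import *
import json
R=json.load(open('poses.json'))
ims={n:cv2.imread(f"{n}0raw.png")[...,::-1] for n in CAL}
G=grads(ims,1.2)
for n,px in(('lid_round_small',(210.5,319)),('lid_oblong',(521,330)),('pot_oblong',(289.5,180))):
    xy=unproj("top",np.array(px)/1.5625,.06 if 'pot' in n else .0105);print(n,xy.round(3))
    for cams in(("top",),("scene",),("top","scene")):
        b=min((score(n,[xy[0]+dx,xy[1]+dy,y],G,0,cams),dx,dy,y) for dx in np.arange(-.016,.017,.002) for dy in np.arange(-.016,.017,.002) for y in ([0] if 'round' in n else np.arange(-.1,.5,.05)))
        q0=[xy[0]+b[1],xy[1]+b[2],b[3]]
        r=minimize(lambda p:score(n,p,G,0,cams),q0,method='Nelder-Mead',options=dict(initial_simplex=[q0,np.add(q0,[.002,0,0]),np.add(q0,[0,.002,0]),np.add(q0,[0,0,.04])]))
        print(cams,r.x.round(4),round(r.fun,1))
    R[n]=r.x.tolist()
json.dump(R,open('poses.json','w'))
im=np.vstack([cv2.resize(cv2.imread(f"{c}0raw.png"),None,fx=4,fy=4,interpolation=cv2.INTER_CUBIC) for c in("top","scene")])
for i,c in enumerate(("top","scene")):
  for n in M:
    for p in M[n]:
        for u in proj(c,place(p,R[n])):cv2.circle(im,tuple(np.int32((u+.5)*4+[0,i*1536])),1,(0,255,0),-1)
A=cv2.resize(im[350:980,270:1680],(800,357));B=cv2.resize(im[1536+400:1536+1400,400:1700],(316,243))
cv2.imwrite("pics/fit2.png",np.vstack([A,np.hstack([B,cv2.resize(im[1536+450:1536+1380,480:1680],(484,243))])]))
E
```

```text
lid_round_small [0.382 0.293]
('top',) [0.3836 0.2964 0.0146] -16.1
('scene',) [0.394  0.2882 0.0005] -26.1
('top', 'scene') [0.383  0.2978 0.0508] -40.3
lid_oblong [ 0.371 -0.293]
('top',) [ 0.3704 -0.2886  0.2241] -16.0
('scene',) [ 0.37   -0.2896  0.2107] -29.1
('top', 'scene') [ 0.3701 -0.2892  0.2153] -45.1
pot_oblong [0.641 0.148]
('top',) [0.6454 0.1517 0.2073] -44.7
('scene',) [0.6465 0.1532 0.2108] -70.0
('top', 'scene') [0.6463 0.1529 0.2089] -113.1
```

View pics/fit2.png

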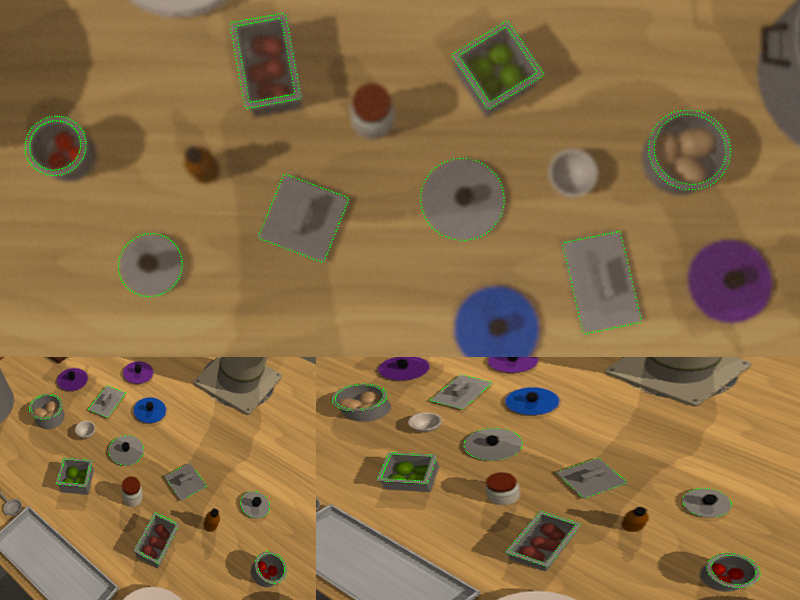

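All eight fits now sit on their outlines, and the close crop confirms steel lids only, no blue or purple. I'll write a small move helper and check where the big stock pot is.

```bash
cat > go.py <<'E'
import sys,numpy as np
from bench import read_state
from scipy.spatial.transform import Rotation as Ro
# usage: go.py x y z jawyaw -> shift in present tool axes, turn, and shift in the turned axes
x,y,z,w=map(float,sys.argv[1:5])
s=read_state();R=Ro.from_quat(s['eef_rot']).as_matrix();d=np.array([x,y,z])-s['ee_pos']
yaw=np.arctan2(R[1,0],R[0,0]);dw=(yaw-w+np.pi/2)%np.pi-np.pi/2
print('t',round(s['time'],2),'pos',s['ee_pos'].round(4),'yaw',yaw.round(3),'tool shift',(R.T@d).round(4),'turn rz',dw.round(3),'shift after turn',(Ro.from_rotvec([0,0,dw]).as_matrix().T@(R.T@d)).round(4),'tilt',np.arccos(-R[2,2]).round(4),'w',round(float(s['width']),4),'F',np.round(s['ft_force'],1),'j7',s['joint_positions'][6].round(2))
E
python3 go.py .370 -.289 .20 -1.356
python3 - <<'E'
from fit import *
for z in(.15,.2,.25):print(z,'top edge L/R/T/B',[unproj("top",np.array(p)/1.5625,z).round(3) for p in((648,170),(786,175),(720,103),(708,223))],'scene L/R/T/B',[unproj("scene",np.array(p)/1.5625,z).round(3) for p in((30,198),(161,195),(100,148))])
E
```

```text
t 0.1 pos [ 0.1399 -0.6088  0.2408] yaw -1.345 tool shift [-0.2601 -0.2959  0.0412] turn rz 0.011 shift after turn [-0.2634 -0.293   0.0412] tilt 0.0013 w 0.087 F [ 0.3 -0.1  0.1] j7 -0.09
0.15 top edge L/R/T/B [array([ 0.643, -0.493]), array([ 0.638, -0.736]), array([ 0.769, -0.626]), array([ 0.548, -0.594])] scene L/R/T/B [array([ 0.751, -0.679]), array([ 0.59 , -0.493]), array([ 0.587, -0.692])]
0.2 top edge L/R/T/B [array([ 0.625, -0.474]), array([ 0.621, -0.707]), array([ 0.747, -0.602]), array([ 0.535, -0.571])] scene L/R/T/B [array([ 0.759, -0.615]), array([ 0.608, -0.441]), array([ 0.606, -0.627])]
0.25 top edge L/R/T/B [array([ 0.608, -0.455]), array([ 0.603, -0.678]), array([ 0.725, -0.578]), array([ 0.521, -0.548])] scene L/R/T/B [array([ 0.767, -0.551]), array([ 0.627, -0.388]), array([ 0.624, -0.562])]
```

Emit:
{"name": "step_arm", "arguments": {"commands": [[-0.026, -0.0296, 0.004, 0, 0, 0], [-0.026, -0.0296, 0.004, 0, 0, 0], [-0.026, -0.0296, 0.004, 0, 0, 0], [-0.026, -0.0296, 0.004, 0, 0, 0], [-0.026, -0.0296, 0.004, 0, 0, 0], [-0.026, -0.0296, 0.004, 0, 0, 0], [-0.026, -0.0296, 0.004, 0, 0, 0], [-0.026, -0.0296, 0.004, 0, 0, 0], [-0.026, -0.0296, 0.004, 0, 0, 0], [-0.026, -0.0296, 0.004, 0, 0, 0.011], [0, 0, 0, 0, 0, 0], [0, 0, 0, 0, 0, 0]], "gripper": 0.6, "grip_force": 25}}

```text
time: 1.3
ee_pos: [0.3703, -0.289, 0.2013]
eef_rot: [0.779, -0.626, -0.0, 0.0]
ft_force: [-0.8, -0.1, -1.0]
width: 0.0523
```

```bash
python3 go.py .370 -.289 .034 -1.356
```

```text
t 1.3 pos [ 0.3703 -0.289   0.2013] yaw -1.354 tool shift [-0.      0.0002  0.1673] turn rz 0.002 shift after turn [-0.      0.0002  0.1673] tilt 0.0006 w 0.0523 F [-0.8 -0.1 -1. ] j7 -0.8
```

Tracks well. Going down, then closing.

Emit:
{"name": "step_arm", "arguments": {"commands": [[0, 0, 0.03, 0, 0, 0], [0, 0, 0.03, 0, 0, 0], [0, 0, 0.03, 0, 0, 0], [0, 0, 0.03, 0, 0, 0], [0, 0, 0.02, 0, 0, 0], [0, 0, 0.015, 0, 0, 0], [0, 0, 0.012, 0, 0, 0], [0, 0, 0, 0, 0, 0], [0, 0, 0, 0, 0, 0]]}}

```text
time: 2.2
ee_pos: [0.3701, -0.2901, 0.0349]
eef_rot: [0.779, -0.628, 0.0, 0.0]
ft_force: [0.9, 0.3, -0.1]
width: 0.0521
```

Emit:
{"name": "step_arm", "arguments": {"commands": [[0, 0, 0, 0, 0, 0], [0, 0, 0, 0, 0, 0], [0, 0, 0, 0, 0, 0], [0, 0, 0, 0, 0, 0], [0, 0, 0, 0, 0, 0], [0, 0, 0, 0, 0, 0]], "gripper": 0}}

```text
time: 2.8
ee_pos: [0.3703, -0.2895, 0.0346]
eef_rot: [0.779, -0.627, 0.0, 0.0]
ft_force: [-0.7, 0.5, 0.1]
width: 0.0122
```

Emit:
{"name": "step_arm", "arguments": {"commands": [[0, 0, -0.01, 0, 0, 0], [0, 0, -0.03, 0, 0, 0], [0, 0, -0.03, 0, 0, 0], [0, 0, -0.03, 0, 0, 0], [0, 0, -0.03, 0, 0, 0], [0, 0, -0.03, 0, 0, 0], [0, 0, -0.03, 0, 0, 0], [0, 0, 0, 0, 0, 0], [0, 0, 0, 0, 0, 0]]}}

```text
time: 3.7
ee_pos: [0.3703, -0.2895, 0.2251]
eef_rot: [0.779, -0.627, 0.001, 0.0]
ft_force: [0.1, -1.0, -2.3]
width: 0.0121
```

```bash
python3 go.py .646 .153 .215 -1.362
```

```text
t 3.7 pos [ 0.3703 -0.2895  0.2251] yaw -1.356 tool shift [-0.3735 -0.3637  0.01  ] turn rz 0.006 shift after turn [-0.3757 -0.3614  0.01  ] tilt 0.0013 w 0.0121 F [ 0.1 -1.  -2.3] j7 -0.79
```

Emit:
{"name": "step_arm", "arguments": {"commands": [[-0.02, -0.0195, 0, 0, 0, 0], [-0.032, -0.0311, 0, 0, 0, 0], [-0.032, -0.0311, 0, 0, 0, 0], [-0.032, -0.0311, 0, 0, 0, 0], [-0.032, -0.0311, 0, 0, 0, 0], [-0.032, -0.0311, 0, 0, 0, 0], [-0.032, -0.0311, 0, 0, 0, 0], [-0.032, -0.0311, 0, 0, 0, 0], [-0.032, -0.0311, 0, 0, 0, 0], [-0.032, -0.0311, 0, 0, 0, 0], [-0.032, -0.0311, 0, 0, 0, 0], [-0.032, -0.0311, 0, 0, 0, 0]]}}

```text
time: 4.9
ee_pos: [0.6443, 0.1523, 0.2227]
eef_rot: [0.779, -0.627, -0.001, 0.001]
ft_force: [0.2, -0.3, -0.9]
width: 0.0116
```

Emit:
{"name": "step_arm", "arguments": {"commands": [[0, 0, 0, 0, 0, 0], [0, 0, 0, 0, 0, 0], [0, 0, 0, 0, 0, 0]]}}

```text
time: 5.2
ee_pos: [0.6438, 0.1498, 0.2235]
eef_rot: [0.779, -0.628, -0.0, 0.001]
ft_force: [0.7, -0.3, -1.7]
width: 0.0119
```

```bash
python3 go.py .646 .153 .087 -1.362
```

```text
t 5.2 pos [0.6438 0.1498 0.2235] yaw -1.357 tool shift [-0.0027 -0.0031  0.1365] turn rz 0.005 shift after turn [-0.0027 -0.0031  0.1365] tilt 0.002 w 0.0119 F [ 0.7 -0.3 -1.7] j7 -1.86
```

Emit:
{"name": "step_arm", "arguments": {"commands": [[-0.0027, -0.003, 0.02, 0, 0, 0.005], [0, 0, 0.03, 0, 0, 0], [0, 0, 0.03, 0, 0, 0], [0, 0, 0.02, 0, 0, 0], [0, 0, 0.012, 0, 0, 0], [0, 0, 0.008, 0, 0, 0], [0, 0, 0.006, 0, 0, 0], [0, 0, 0.005, 0, 0, 0], [0, 0, 0.003, 0, 0, 0], [0, 0, 0, 0, 0, 0], [0, 0, 0, 0, 0, 0]]}}

```text
time: 6.3
ee_pos: [0.6468, 0.1544, 0.091]
eef_rot: [0.777, -0.629, 0.0, -0.0]
ft_force: [-0.6, 0.5, -0.8]
width: 0.012
```

```bash
python3 go.py .646 .153 .087 -1.362
```

```text
t 6.3 pos [0.6468 0.1544 0.091 ] yaw -1.361 tool shift [0.0013 0.0011 0.004 ] turn rz 0.001 shift after turn [0.0013 0.0011 0.004 ] tilt 0.0006 w 0.012 F [-0.6  0.5 -0.8] j7 -1.92
```

Emit:
{"name": "step_arm", "arguments": {"commands": [[0.001, 0.001, 0.001, 0, 0, 0], [0, 0, 0.001, 0, 0, 0], [0, 0, 0.0015, 0, 0, 0], [0, 0, 0, 0, 0, 0], [0, 0, 0, 0, 0, 0]]}}

```text
time: 6.8
ee_pos: [0.6458, 0.1531, 0.087]
eef_rot: [0.777, -0.629, 0.0, 0.0]
ft_force: [-0.8, -0.1, -1.1]
width: 0.0117
```

Emit:
{"name": "step_arm", "arguments": {"commands": [[0, 0, 0, 0, 0, 0], [0, 0, 0, 0, 0, 0], [0, 0, 0, 0, 0, 0], [0, 0, 0, 0, 0, 0]], "gripper": 0.5}}

```text
time: 7.2
ee_pos: [0.6459, 0.1531, 0.0872]
eef_rot: [0.777, -0.629, 0.0, -0.0]
ft_force: [0.4, 0.0, 0.4]
width: 0.0357
```

Emit:
{"name": "step_arm", "arguments": {"commands": [[0, 0, -0.01, 0, 0, 0], [0, 0, -0.03, 0, 0, 0], [0, 0, -0.03, 0, 0, 0], [0, 0, -0.03, 0, 0, 0], [0, 0, -0.02, 0, 0, 0]], "gripper": 0.6}}

```text
time: 7.7
ee_pos: [0.6463, 0.1536, 0.2105]
eef_rot: [0.777, -0.629, 0.001, -0.001]
ft_force: [0.4, 0.3, 0.0]
width: 0.0521
```

```bash
python3 go.py .4485 .1012 .20 1.2232
```

```text
t 7.7 pos [0.6463 0.1536 0.2105] yaw -1.361 tool shift [0.01   0.2044 0.0099] turn rz 0.558 shift after turn [0.1166 0.1682 0.0099] tilt 0.003 w 0.0521 F [0.4 0.3 0. ] j7 -1.87
```

Emit:
{"name": "step_arm", "arguments": {"commands": [[0, 0.03, 0, 0, 0, 0], [0, 0.04, 0, 0, 0, 0], [0.005, 0.04, 0, 0, 0, 0], [0.005, 0.04, 0, 0, 0, 0], [0, 0.035, 0, 0, 0, 0], [0, 0.019, 0, 0, 0, 0], [0, 0, 0, 0, 0, -0.144], [0, 0, 0, 0, 0, -0.144], [0, 0, 0, 0, 0, -0.144], [0, 0, 0, 0, 0, -0.144], [0, 0, 0, 0, 0, -0.144], [0, 0, 0, 0, 0, -0.144]]}}

```text
time: 8.9
ee_pos: [0.4484, 0.1012, 0.2078]
eef_rot: [0.97, -0.243, 0.001, 0.0]
ft_force: [-0.8, -0.6, -0.3]
width: 0.0524
```

Emit:
{"name": "step_arm", "arguments": {"commands": [[0, 0, 0, 0, 0, -0.144], [0, 0, 0, 0, 0, -0.144], [0, 0, 0, 0, 0, -0.144], [0, 0, 0, 0, 0, -0.144], [0, 0, 0, 0, 0, -0.144], [0, 0, 0, 0, 0, -0.144], [0, 0, 0, 0, 0, -0.144], [0, 0, 0, 0, 0, -0.144], [0, 0, 0, 0, 0, -0.144], [0, 0, 0, 0, 0, -0.144], [0, 0, 0, 0, 0, -0.144], [0, 0, 0, 0, 0, -0.136]]}}

```text
time: 10.1
ee_pos: [0.4484, 0.1012, 0.2078]
eef_rot: [0.817, 0.577, 0.0, 0.0]
ft_force: [-0.5, 0.3, 1.0]
width: 0.0525
```

Emit:
{"name": "step_arm", "arguments": {"commands": [[0, 0, 0, 0, 0, 0], [0, 0, 0, 0, 0, 0]]}}

```text
time: 10.3
ee_pos: [0.4484, 0.101, 0.2075]
eef_rot: [0.82, 0.573, 0.0, 0.0]
ft_force: [-0.1, 0.3, 0.4]
width: 0.0522
```

```bash
python3 go.py .4485 .1012 .034 1.2232; python3 - <<'E'
from bench import *
import cv2
for n in("top","scene"):
    cv2.imwrite(f"{n}1raw.png",camera(n)[...,::-1])
im=cv2.imread("top1raw.png")
cv2.imwrite("pics/top1.png",cv2.resize(im[80:250],(800,266),interpolation=cv2.INTER_CUBIC))
E
```

```text
t 10.3 pos [0.4484 0.101  0.2075] yaw 1.219 tool shift [ 2.000e-04 -1.000e-04  1.735e-01] turn rz -0.004 shift after turn [ 2.000e-04 -1.000e-04  1.735e-01] tilt 0.0007 w 0.0522 F [-0.1  0.3  0.4] j7 0.88
```

View pics/top1.png

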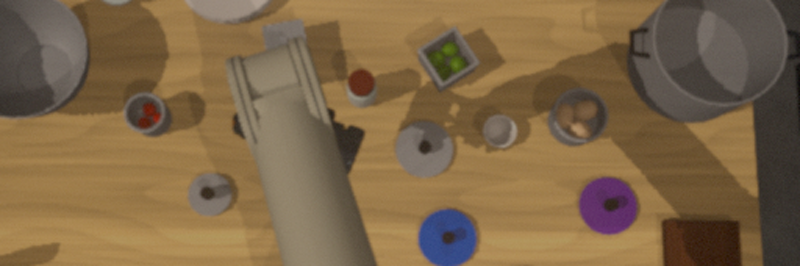

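The arm hides the oblong pot (lid edge at (285,35)), so I'll check it later. The gripper is over the square lid; going down with about 28 mm clearance to the bottle.

Emit:
{"name": "step_arm", "arguments": {"commands": [[0, 0, 0.03, 0, 0, 0], [0, 0, 0.03, 0, 0, 0], [0, 0, 0.03, 0, 0, 0], [0, 0, 0.03, 0, 0, 0], [0, 0, 0.025, 0, 0, 0], [0, 0, 0.016, 0, 0, 0], [0, 0, 0.012, 0, 0, 0], [0, 0, 0, 0, 0, 0], [0, 0, 0, 0, 0, 0]]}}

```text
time: 11.3
ee_pos: [0.4487, 0.101, 0.0346]
eef_rot: [0.819, 0.574, 0.0, 0.0]
ft_force: [-0.3, 0.9, 0.8]
width: 0.0523
```

Emit:
{"name": "step_arm", "arguments": {"commands": [[0, 0, 0, 0, 0, 0], [0, 0, 0, 0, 0, 0], [0, 0, 0, 0, 0, 0], [0, 0, 0, 0, 0, 0], [0, 0, 0, 0, 0, 0], [0, 0, 0, 0, 0, 0]], "gripper": 0}}

```text
time: 11.9
ee_pos: [0.4484, 0.1009, 0.0341]
eef_rot: [0.819, 0.574, 0.0, 0.0]
ft_force: [0.2, 1.2, 0.0]
width: 0.0123
```

Emit:
{"name": "step_arm", "arguments": {"commands": [[0, 0, -0.01, 0, 0, 0], [0, 0, -0.03, 0, 0, 0], [0, 0, -0.03, 0, 0, 0], [0, 0, -0.03, 0, 0, 0], [0, 0, -0.03, 0, 0, 0], [0, 0, -0.03, 0, 0, 0], [0, 0, -0.03, 0, 0, 0], [0, 0, 0, 0, 0, 0], [0, 0, 0, 0, 0, 0]]}}

```text
time: 12.8
ee_pos: [0.4483, 0.1009, 0.2245]
eef_rot: [0.819, 0.574, 0.0, 0.001]
ft_force: [0.1, -0.0, -1.3]
width: 0.0117
```

```bash
python3 go.py .6468 -.1483 .22 .5846
```

```text
t 12.8 pos [0.4483 0.1009 0.2245] yaw 1.223 tool shift [-0.1667  0.2715  0.0048] turn rz 0.638 shift after turn [0.028  0.3174 0.0048] tilt 0.0012 w 0.0117 F [ 0.1 -0.  -1.3] j7 0.9
```

Emit:
{"name": "step_arm", "arguments": {"commands": [[0, 0, 0, 0, 0, 0.07], [0, 0, 0, 0, 0, 0.14], [0, 0, 0, 0, 0, 0.14], [0, 0, 0, 0, 0, 0.14], [0, 0, 0, 0, 0, 0.1], [0, 0, 0, 0, 0, 0.048], [0.001, 0.02, 0, 0, 0, 0], [0.003, 0.038, 0, 0, 0, 0], [0.004, 0.04, 0, 0, 0, 0], [0.004, 0.04, 0, 0, 0, 0], [0.004, 0.04, 0, 0, 0, 0], [0.004, 0.04, 0, 0, 0, 0]]}}

```text
time: 14.0
ee_pos: [0.5859, -0.0722, 0.2224]
eef_rot: [0.957, 0.288, -0.001, -0.0]
ft_force: [0.5, 1.0, -2.0]
width: 0.0117
```

Emit:
{"name": "step_arm", "arguments": {"commands": [[0.004, 0.04, 0, 0, 0, 0], [0.003, 0.037, 0, 0, 0, 0], [0.001, 0.02, 0, 0, 0, 0], [0, 0, 0, 0, 0, 0], [0, 0, 0, 0, 0, 0], [0, 0, 0, 0, 0, 0]]}}

```text
time: 14.6
ee_pos: [0.6452, -0.1453, 0.2234]
eef_rot: [0.957, 0.289, -0.0, -0.0]
ft_force: [-0.5, 0.6, -2.1]
width: 0.0114
```

```bash
python3 go.py .6468 -.1483 .0865 .5846
```

```text
t 14.6 pos [ 0.6452 -0.1453  0.2234] yaw 0.587 tool shift [-0.0002  0.0035  0.1369] turn rz 0.002 shift after turn [-0.0002  0.0035  0.1369] tilt 0.0012 w 0.0114 F [-0.5  0.6 -2.1] j7 0.55
```

Emit:
{"name": "step_arm", "arguments": {"commands": [[0, 0.0033, 0.02, 0, 0, 0], [0, 0, 0.03, 0, 0, 0], [0, 0, 0.03, 0, 0, 0], [0, 0, 0.02, 0, 0, 0], [0, 0, 0.012, 0, 0, 0], [0, 0, 0.008, 0, 0, 0], [0, 0, 0.006, 0, 0, 0], [0, 0, 0.005, 0, 0, 0], [0, 0, 0.003, 0, 0, 0], [0, 0, 0, 0, 0, 0], [0, 0, 0, 0, 0, 0]]}}

```text
time: 15.7
ee_pos: [0.6477, -0.149, 0.0905]
eef_rot: [0.958, 0.288, 0.0, 0.0]
ft_force: [0.5, 0.1, -1.0]
width: 0.0118
```

```bash
python3 go.py .6468 -.1483 .0865 .5846
```

```text
t 15.7 pos [ 0.6477 -0.149   0.0905] yaw 0.585 tool shift [-0.0003 -0.0011  0.004 ] turn rz 0.0 shift after turn [-0.0003 -0.0011  0.004 ] tilt 0.0006 w 0.0118 F [ 0.5  0.1 -1. ] j7 0.51
```

Emit:
{"name": "step_arm", "arguments": {"commands": [[0, -0.001, 0.001, 0, 0, 0], [0, 0, 0.001, 0, 0, 0], [0, 0, 0.0015, 0, 0, 0], [0, 0, 0, 0, 0, 0], [0, 0, 0, 0, 0, 0]]}}

```text
time: 16.2
ee_pos: [0.6469, -0.1482, 0.0865]
eef_rot: [0.958, 0.288, -0.0, 0.0]
ft_force: [1.1, 0.0, -1.0]
width: 0.0117
```

Emit:
{"name": "step_arm", "arguments": {"commands": [[0, 0, 0, 0, 0, 0], [0, 0, 0, 0, 0, 0], [0, 0, 0, 0, 0, 0], [0, 0, 0, 0, 0, 0]], "gripper": 0.5}}

```text
time: 16.6
ee_pos: [0.647, -0.1482, 0.0867]
eef_rot: [0.958, 0.288, 0.0, 0.0]
ft_force: [0.6, -0.5, -0.4]
width: 0.0357
```

Emit:
{"name": "step_arm", "arguments": {"commands": [[0, 0, -0.01, 0, 0, 0], [0, 0, -0.03, 0, 0, 0], [0, 0, -0.03, 0, 0, 0], [0, 0, -0.03, 0, 0, 0], [0, 0, -0.02, 0, 0, 0], [0, 0, 0, 0, 0, 0]], "gripper": 0.6}}

```text
time: 17.2
ee_pos: [0.6485, -0.1481, 0.211]
eef_rot: [0.958, 0.288, 0.003, 0.001]
ft_force: [-0.2, -0.5, -0.7]
width: 0.0521
```

```bash
python3 go.py .4773 -.1066 .20 -.74
```

```text
t 17.2 pos [ 0.6485 -0.1481  0.211 ] yaw 0.585 tool shift [-0.1198 -0.1292  0.01  ] turn rz 1.325 shift after turn [-0.1544  0.0848  0.01  ] tilt 0.006 w 0.0521 F [-0.2 -0.5 -0.7] j7 0.55
```

Emit:
{"name": "step_arm", "arguments": {"commands": [[-0.018, -0.0192, 0, 0, 0, 0], [-0.028, -0.03, 0, 0, 0, 0], [-0.028, -0.03, 0, 0, 0, 0], [-0.028, -0.03, 0, 0, 0, 0], [-0.018, -0.02, 0, 0, 0, 0], [0, 0, 0, 0, 0, 0.14], [0, 0, 0, 0, 0, 0.14], [0, 0, 0, 0, 0, 0.14], [0, 0, 0, 0, 0, 0.14], [0, 0, 0, 0, 0, 0.14], [0, 0, 0, 0, 0, 0.14], [0, 0, 0, 0, 0, 0.14]]}}

```text
time: 18.4
ee_pos: [0.4752, -0.1066, 0.2062]
eef_rot: [0.98, -0.199, -0.0, 0.0]
ft_force: [0.4, -0.3, 0.9]
width: 0.0521
```

Emit:
{"name": "step_arm", "arguments": {"commands": [[0, 0, 0, 0, 0, 0.14], [0, 0, 0, 0, 0, 0.14], [0, 0, 0, 0, 0, 0.065], [0, 0, 0, 0, 0, 0], [0, 0, 0, 0, 0, 0]]}}

```text
time: 18.9
ee_pos: [0.4753, -0.1067, 0.2063]
eef_rot: [0.933, -0.361, -0.0, 0.0]
ft_force: [0.3, -0.2, 0.9]
width: 0.0522
```

```bash
python3 go.py .4773 -.1066 .033 -.74
```

```text
t 18.9 pos [ 0.4753 -0.1067  0.2063] yaw -0.738 tool shift [ 0.0014 -0.0014  0.1733] turn rz 0.002 shift after turn [ 0.0014 -0.0014  0.1733] tilt 0.0003 w 0.0522 F [ 0.3 -0.2  0.9] j7 -0.66
```

Emit:
{"name": "step_arm", "arguments": {"commands": [[0.0014, -0.0014, 0.03, 0, 0, 0], [0, 0, 0.03, 0, 0, 0], [0, 0, 0.03, 0, 0, 0], [0, 0, 0.03, 0, 0, 0], [0, 0, 0.025, 0, 0, 0], [0, 0, 0.016, 0, 0, 0], [0, 0, 0.012, 0, 0, 0], [0, 0, 0, 0, 0, 0], [0, 0, 0, 0, 0, 0]]}}

```text
time: 19.8
ee_pos: [0.4779, -0.1067, 0.034]
eef_rot: [0.932, -0.361, 0.0, -0.0]
ft_force: [0.3, 0.2, 1.1]
width: 0.0522
```

Emit:
{"name": "step_arm", "arguments": {"commands": [[0, 0, 0, 0, 0, 0], [0, 0, 0, 0, 0, 0], [0, 0, 0, 0, 0, 0], [0, 0, 0, 0, 0, 0], [0, 0, 0, 0, 0, 0], [0, 0, 0, 0, 0, 0]], "gripper": 0}}

```text
time: 20.4
ee_pos: [0.4777, -0.1068, 0.0338]
eef_rot: [0.932, -0.362, 0.0, 0.0]
ft_force: [-1.0, -0.2, 3.2]
width: 0.023
```

Emit:
{"name": "step_arm", "arguments": {"commands": [[0, 0, -0.01, 0, 0, 0], [0, 0, -0.03, 0, 0, 0], [0, 0, -0.03, 0, 0, 0], [0, 0, -0.03, 0, 0, 0], [0, 0, -0.03, 0, 0, 0], [0, 0, -0.03, 0, 0, 0], [0, 0, -0.03, 0, 0, 0], [0, 0, 0, 0, 0, 0], [0, 0, 0, 0, 0, 0]]}}

```text
time: 21.3
ee_pos: [0.4775, -0.1066, 0.2239]
eef_rot: [0.932, -0.362, 0.0, 0.0]
ft_force: [-0.3, -0.1, -1.8]
width: 0.0233
```

```bash
python3 go.py .5382 -.395 .22 .4
```

```text
t 21.3 pos [ 0.4775 -0.1066  0.2239] yaw -0.74 tool shift [0.2393 0.1721 0.0041] turn rz -1.14 shift after turn [-0.0564  0.2893  0.0041] tilt 0.0009 w 0.0233 F [-0.3 -0.1 -1.8] j7 -0.65
```

Emit:
{"name": "step_arm", "arguments": {"commands": [[0, 0, 0, 0, 0, -0.06], [0, 0, 0, 0, 0, -0.12], [0, 0, 0, 0, 0, -0.12], [0, 0, 0, 0, 0, -0.12], [0, 0, 0, 0, 0, -0.12], [0, 0, 0, 0, 0, -0.12], [0, 0, 0, 0, 0, -0.12], [0, 0, 0, 0, 0, -0.12], [0, 0, 0, 0, 0, -0.12], [0, 0, 0, 0, 0, -0.12], [0, 0, 0, 0, 0, 0]]}}

```text
time: 22.4
ee_pos: [0.4767, -0.1065, 0.2223]
eef_rot: [0.98, 0.2, -0.001, -0.001]
ft_force: [-0.1, -0.1, -0.3]
width: 0.0233
```

Emit:
{"name": "step_arm", "arguments": {"commands": [[-0.004, 0.02, 0, 0, 0, 0], [-0.007, 0.036, 0, 0, 0, 0], [-0.0078, 0.04, 0, 0, 0, 0], [-0.0078, 0.04, 0, 0, 0, 0], [-0.0078, 0.04, 0, 0, 0, 0], [-0.0078, 0.04, 0, 0, 0, 0], [-0.007, 0.036, 0, 0, 0, 0], [-0.004, 0.022, 0, 0, 0, 0], [-0.003, 0.015, 0, 0, 0, 0], [0, 0, 0, 0, 0, 0], [0, 0, 0, 0, 0, 0]]}}

```text
time: 23.5
ee_pos: [0.5379, -0.3946, 0.2226]
eef_rot: [0.98, 0.198, -0.0, -0.001]
ft_force: [0.6, -0.5, -0.7]
width: 0.0233
```

```bash
python3 go.py .5382 -.395 .086 .4
```

```text
t 23.5 pos [ 0.5379 -0.3946  0.2226] yaw 0.398 tool shift [0.0002 0.0007 0.1366] turn rz -0.002 shift after turn [0.0002 0.0007 0.1366] tilt 0.0016 w 0.0233 F [ 0.6 -0.5 -0.7] j7 0.81
```

Emit:
{"name": "step_arm", "arguments": {"commands": [[0, 0, 0.02, 0, 0, 0], [0, 0, 0.03, 0, 0, 0], [0, 0, 0.03, 0, 0, 0], [0, 0, 0.02, 0, 0, 0], [0, 0, 0.012, 0, 0, 0], [0, 0, 0.008, 0, 0, 0], [0, 0, 0.006, 0, 0, 0], [0, 0, 0.005, 0, 0, 0], [0, 0, 0.003, 0, 0, 0], [0, 0, 0, 0, 0, 0], [0, 0, 0, 0, 0, 0]]}}

```text
time: 24.6
ee_pos: [0.5385, -0.3949, 0.09]
eef_rot: [0.98, 0.199, 0.0, 0.0]
ft_force: [-0.6, -0.5, -1.1]
width: 0.023
```

```bash
python3 go.py .5382 -.395 .086 .4
```

```text
t 24.6 pos [ 0.5385 -0.3949  0.09  ] yaw 0.4 tool shift [-0.0003  0.      0.004 ] turn rz -0.0 shift after turn [-0.0003  0.      0.004 ] tilt 0.0007 w 0.023 F [-0.6 -0.5 -1.1] j7 0.77
```

Emit:
{"name": "step_arm", "arguments": {"commands": [[0, 0, 0.001, 0, 0, 0], [0, 0, 0.001, 0, 0, 0], [0, 0, 0.0015, 0, 0, 0], [0, 0, 0, 0, 0, 0], [0, 0, 0, 0, 0, 0]]}}

```text
time: 25.1
ee_pos: [0.5383, -0.3947, 0.086]
eef_rot: [0.98, 0.199, -0.0, -0.0]
ft_force: [0.3, 0.8, -1.5]
width: 0.0232
```

Emit:
{"name": "step_arm", "arguments": {"commands": [[0, 0, 0, 0, 0, 0], [0, 0, 0, 0, 0, 0], [0, 0, 0, 0, 0, 0], [0, 0, 0, 0, 0, 0]], "gripper": 0.6}}

```text
time: 25.5
ee_pos: [0.5384, -0.3948, 0.0862]
eef_rot: [0.98, 0.199, 0.0, 0.0]
ft_force: [0.2, 0.2, -0.5]
width: 0.0466
```

Emit:
{"name": "step_arm", "arguments": {"commands": [[0, 0, -0.01, 0, 0, 0], [0, 0, -0.03, 0, 0, 0], [0, 0, -0.03, 0, 0, 0], [0, 0, -0.03, 0, 0, 0], [0, 0, -0.02, 0, 0, 0], [0, 0, 0, 0, 0, 0]]}}

```text
time: 26.1
ee_pos: [0.5398, -0.3953, 0.2106]
eef_rot: [0.98, 0.199, 0.002, 0.002]
ft_force: [0.6, -0.1, -1.1]
width: 0.0525
```

```bash
python3 go.py .3833 .297 .21 1.09
```

```text
t 26.1 pos [ 0.5398 -0.3953  0.2106] yaw 0.4 tool shift [ 0.1255 -0.6986 -0.0027] turn rz -0.69 shift after turn [ 0.5415 -0.4589 -0.0027] tilt 0.0062 w 0.0525 F [ 0.6 -0.1 -1.1] j7 0.81
```

Emit:
{"name": "step_arm", "arguments": {"commands": [[0.0036, -0.02, 0, 0, 0, 0], [0.007, -0.039, 0, 0, 0, 0], [0.007, -0.039, 0, 0, 0, 0], [0.007, -0.039, 0, 0, 0, 0], [0.007, -0.039, 0, 0, 0, 0], [0.007, -0.039, 0, 0, 0, 0], [0.007, -0.039, 0, 0, 0, 0], [0.007, -0.039, 0, 0, 0, 0], [0.007, -0.039, 0, 0, 0, 0], [0.007, -0.039, 0, 0, 0, 0], [0.007, -0.039, 0, 0, 0, 0], [0.007, -0.039, 0, 0, 0, 0]]}}

```text
time: 27.3
ee_pos: [0.4368, 0.0516, 0.2059]
eef_rot: [0.98, 0.199, -0.0, 0.0]
ft_force: [1.0, 0.8, 0.2]
width: 0.0519
```

Emit:
{"name": "step_arm", "arguments": {"commands": [[0.007, -0.039, 0, 0, 0, 0], [0.007, -0.039, 0, 0, 0, 0], [0.007, -0.039, 0, 0, 0, 0], [0.007, -0.039, 0, 0, 0, 0], [0.007, -0.039, 0, 0, 0, 0], [0.007, -0.039, 0, 0, 0, 0], [0, 0, 0, 0, 0, -0.138], [0, 0, 0, 0, 0, -0.138], [0, 0, 0, 0, 0, -0.138], [0, 0, 0, 0, 0, -0.138], [0, 0, 0, 0, 0, -0.138], [0, 0, 0, 0, 0, 0]]}}

```text
time: 28.5
ee_pos: [0.385, 0.2819, 0.2057]
eef_rot: [0.855, 0.519, -0.0, 0.0]
ft_force: [-0.5, 0.2, 0.0]
width: 0.0524
```

```bash
python3 go.py .3833 .297 .033 1.09; python3 - <<'E'
from bench import *
import cv2
for n in("top","scene"): cv2.imwrite(f"{n}2raw.png",camera(n)[...,::-1])
a=cv2.imread("top2raw.png")[60:240];b=cv2.imread("scene2raw.png")[80:360]
cv2.imwrite("pics/two.png",np.vstack([cv2.resize(a,(640,225),interpolation=cv2.INTER_CUBIC),cv2.resize(b,(640,350),interpolation=cv2.INTER_CUBIC)])) if (np:=__import__('numpy')) else 0
E
```

```text
t 28.5 pos [0.385  0.2819 0.2057] yaw 1.092 tool shift [ 0.0128 -0.0084  0.1727] turn rz 0.002 shift after turn [ 0.0127 -0.0085  0.1727] tilt 0.0006 w 0.0524 F [-0.5  0.2  0. ] j7 0.24
```

View pics/two.png

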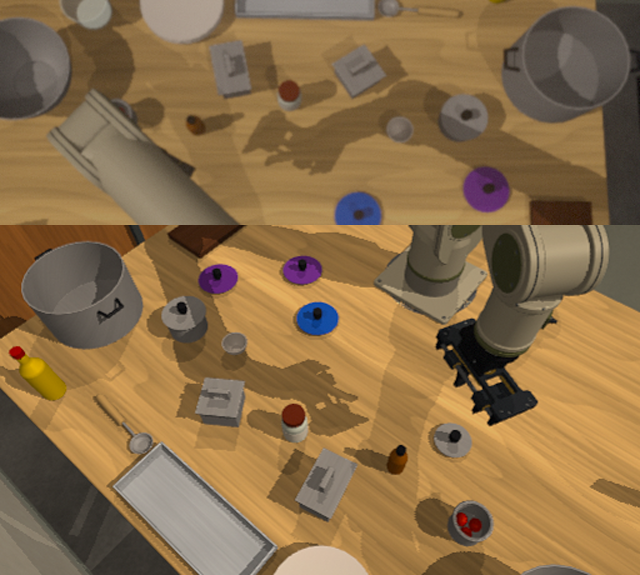

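Three lids look seated: top crop (230,65), (360,70), (463,117). Bottle and jar are standing. I'll cross-check the small lid's centre from its knob before descending.

```bash
python3 - <<'E'
from fit import *
for cam,f,w in(("top","top0raw.png",(207,317)),("scene","scene0raw.png",(569,388)),("scene","scene2raw.png",(569,388))):
    im=cv2.imread(f).astype(float).sum(2);u,v=np.array(w)/1.5625;u=int(u);v=int(v)
    p=im[v-8:v+9,u-8:u+9];wt=np.clip(p.min()+70-p,0,None);yy,xx=np.mgrid[v-8:v+9,u-8:u+9]
    c=np.array([(xx*wt).sum(),(yy*wt).sum()])/wt.sum();print(cam,c.round(2),unproj(cam,c,.033).round(4))
ims={"scene":cv2.imread("scene2raw.png")[...,::-1],"top":cv2.imread("top0raw.png")[...,::-1]}
G=grads(ims,.8)
for cams in(("scene",),("top",),("scene","top")):
    b=min((score('lid_round_small',[x,y,0],G,0,cams),x,y) for x in np.arange(.374,.4,.001) for y in np.arange(.284,.306,.001));print(cams,np.round(b,4))
E
```

```text
top [132.49 202.9 ] [0.3832 0.2949]
scene [363.   249.05] [0.3882 0.2979]
scene [362.91 249.02] [0.3882 0.2977]
('scene',) [-36.0244   0.384    0.298 ]
('top',) [-19.4835   0.383    0.297 ]
('scene', 'top') [-55.0752   0.384    0.298 ]
```

Agreed: (0.384, 0.297). From the current pose that is a shift of about (0.013, -0.008) in tool axes.

Emit:
{"name": "step_arm", "arguments": {"commands": [[0.013, -0.0076, 0.01, 0, 0, 0], [0, 0, 0.03, 0, 0, 0], [0, 0, 0.03, 0, 0, 0], [0, 0, 0.03, 0, 0, 0], [0, 0, 0.03, 0, 0, 0], [0, 0, 0.02, 0, 0, 0], [0, 0, 0.012, 0, 0, 0], [0, 0, 0.01, 0, 0, 0], [0, 0, 0, 0, 0, 0], [0, 0, 0, 0, 0, 0]]}}

```text
time: 29.6
ee_pos: [0.3849, 0.2975, 0.0347]
eef_rot: [0.855, 0.518, 0.0, 0.0]
ft_force: [-0.3, 0.2, 1.0]
width: 0.0526
```

Emit:
{"name": "step_arm", "arguments": {"commands": [[0, 0, 0, 0, 0, 0], [0, 0, 0, 0, 0, 0], [0, 0, 0, 0, 0, 0], [0, 0, 0, 0, 0, 0], [0, 0, 0, 0, 0, 0], [0, 0, 0, 0, 0, 0]], "gripper": 0}}

```text
time: 30.2
ee_pos: [0.3846, 0.2971, 0.0341]
eef_rot: [0.855, 0.518, 0.0, 0.0]
ft_force: [0.4, -1.0, 1.8]
width: 0.0235
```

Emit:
{"name": "step_arm", "arguments": {"commands": [[0, 0, -0.01, 0, 0, 0], [0, 0, -0.03, 0, 0, 0], [0, 0, -0.03, 0, 0, 0], [0, 0, -0.03, 0, 0, 0], [0, 0, -0.03, 0, 0, 0], [0, 0, -0.03, 0, 0, 0], [0, 0, -0.03, 0, 0, 0], [0, 0, 0, 0, 0, 0], [0, 0, 0, 0, 0, 0]]}}

```text
time: 31.1
ee_pos: [0.3845, 0.2971, 0.2244]
eef_rot: [0.855, 0.518, 0.0, 0.0]
ft_force: [-0.3, 0.2, -1.7]
width: 0.0234
```

```bash
python3 go.py .5278 .4142 .22 1.09
```

```text
t 31.1 pos [0.3845 0.2971 0.2244] yaw 1.09 tool shift [0.1701 0.0729 0.0045] turn rz -0.0 shift after turn [0.1701 0.0729 0.0045] tilt 0.0013 w 0.0234 F [-0.3  0.2 -1.7] j7 0.2
```

Emit:
{"name": "step_arm", "arguments": {"commands": [[0, 0, 0, 0, 0, 0.07], [0, 0, 0, 0, 0, 0.14], [0, 0, 0, 0, 0, 0.14], [0, 0, 0, 0, 0, 0.14], [0, 0, 0, 0, 0, 0.14], [0, 0, 0, 0, 0, 0.14], [0, 0, 0, 0, 0, 0.14], [0, 0, 0, 0, 0, 0.14], [0, 0, 0, 0, 0, 0.14], [0, 0, 0, 0, 0, 0.14], [0, 0, 0, 0, 0, 0.14], [0, 0, 0, 0, 0, 0.1]]}}

```text
time: 32.3
ee_pos: [0.3838, 0.2968, 0.2227]
eef_rot: [0.971, -0.24, -0.001, 0.001]
ft_force: [-0.1, 0.3, -1.1]
width: 0.0232
```

```bash
python3 go.py .5278 .4142 .22 -.48; python3 - <<'E'
from fit import *
for z in(.1,.15,.2):print(z,[unproj("top",np.array(p)/1.5625,z).round(3) for p in((88,185),(78,215),(60,232))],'scene',[unproj("scene",np.array(p)/1.5625,z).round(3) for p in((628,595),(660,560),(700,551))])
E
```

```text
t 32.3 pos [0.3838 0.2968 0.2227] yaw -0.485 tool shift [ 0.0727 -0.1711  0.0023] turn rz -0.005 shift after turn [ 0.0735 -0.1707  0.0023] tilt 0.0023 w 0.0232 F [-0.1  0.3 -1.1] j7 -1.32
0.1 [array([0.611, 0.505]), array([0.555, 0.518]), array([0.523, 0.548])] scene [array([0.63 , 0.513]), array([0.564, 0.527]), array([0.519, 0.564])]
0.15 [array([0.596, 0.485]), array([0.542, 0.498]), array([0.511, 0.526])] scene [array([0.645, 0.503]), array([0.583, 0.516]), array([0.54, 0.55])]
0.2 [array([0.58 , 0.464]), array([0.528, 0.477]), array([0.499, 0.504])] scene [array([0.66 , 0.493]), array([0.601, 0.504]), array([0.562, 0.537])]
```

Emit:
{"name": "step_arm", "arguments": {"commands": [[0.0085, -0.02, 0, 0, 0, 0], [0.0145, -0.034, 0, 0, 0, 0], [0.0145, -0.034, 0, 0, 0, 0], [0.0145, -0.034, 0, 0, 0, 0], [0.012, -0.029, 0, 0, 0, 0], [0.0085, -0.02, 0, 0, 0, 0], [0, 0, 0, 0, 0, 0], [0, 0, 0, 0, 0, 0], [0, 0, 0, 0, 0, 0]]}}

```text
time: 33.2
ee_pos: [0.5269, 0.4149, 0.2234]
eef_rot: [0.971, -0.237, -0.0, 0.001]
ft_force: [-0.2, 0.1, -0.7]
width: 0.0231
```

```bash
python3 go.py .5278 .4142 .0865 -.48
```

```text
t 33.2 pos [0.5269 0.4149 0.2234] yaw -0.479 tool shift [1.100e-03 1.000e-04 1.369e-01] turn rz 0.001 shift after turn [1.100e-03 1.000e-04 1.369e-01] tilt 0.0013 w 0.0231 F [-0.2  0.1 -0.7] j7 -1.49
```

Emit:
{"name": "step_arm", "arguments": {"commands": [[0.0005, 0, 0.02, 0, 0, 0], [0, 0, 0.03, 0, 0, 0], [0, 0, 0.03, 0, 0, 0], [0, 0, 0.02, 0, 0, 0], [0, 0, 0.012, 0, 0, 0], [0, 0, 0.008, 0, 0, 0], [0, 0, 0.006, 0, 0, 0], [0, 0, 0.005, 0, 0, 0], [0, 0, 0.003, 0, 0, 0], [0, 0, 0, 0, 0, 0], [0, 0, 0, 0, 0, 0]]}}

```text
time: 34.3
ee_pos: [0.5283, 0.4153, 0.0904]
eef_rot: [0.971, -0.238, 0.0, -0.0]
ft_force: [-0.8, 0.5, -0.5]
width: 0.0232
```

```bash
python3 go.py .5278 .4142 .0865 -.48
```

```text
t 34.3 pos [0.5283 0.4153 0.0904] yaw -0.48 tool shift [0.     0.0012 0.0039] turn rz 0.0 shift after turn [0.     0.0012 0.0039] tilt 0.0004 w 0.0232 F [-0.8  0.5 -0.5] j7 -1.55
```

Emit:
{"name": "step_arm", "arguments": {"commands": [[0, 0.001, 0.001, 0, 0, 0], [0, 0, 0.001, 0, 0, 0], [0, 0, 0.0015, 0, 0, 0], [0, 0, 0, 0, 0, 0], [0, 0, 0, 0, 0, 0]]}}

```text
time: 34.8
ee_pos: [0.5277, 0.4142, 0.0864]
eef_rot: [0.971, -0.238, -0.0, 0.0]
ft_force: [-0.4, -0.7, -1.7]
width: 0.0231
```

Emit:
{"name": "step_arm", "arguments": {"commands": [[0, 0, 0, 0, 0, 0], [0, 0, 0, 0, 0, 0], [0, 0, 0, 0, 0, 0], [0, 0, 0, 0, 0, 0]], "gripper": 0.6}}

```text
time: 35.2
ee_pos: [0.5278, 0.4142, 0.0866]
eef_rot: [0.971, -0.238, 0.0, -0.0]
ft_force: [0.4, -0.2, -1.0]
width: 0.0473
```

Emit:
{"name": "step_arm", "arguments": {"commands": [[0, 0, -0.01, 0, 0, 0], [0, 0, -0.03, 0, 0, 0], [0, 0, -0.03, 0, 0, 0], [0, 0, -0.03, 0, 0, 0], [0, 0, -0.03, 0, 0, 0], [0, 0, 0, 0, 0, 0]]}}

```text
time: 35.8
ee_pos: [0.5286, 0.4159, 0.2221]
eef_rot: [0.971, -0.238, 0.002, -0.003]
ft_force: [-0.1, -0.0, 0.6]
width: 0.0522
```

```bash
python3 go.py .40 .05 .22 -.48
```

```text
t 35.8 pos [0.5286 0.4159 0.2221] yaw -0.48 tool shift [ 5.49e-02  3.84e-01 -3.00e-04] turn rz 0.0 shift after turn [ 5.49e-02  3.84e-01 -3.00e-04] tilt 0.0071 w 0.0522 F [-0.1 -0.   0.6] j7 -1.49
```

Emit:
{"name": "step_arm", "arguments": {"commands": [[0.003, 0.02, 0, 0, 0, 0], [0.005, 0.036, 0, 0, 0, 0], [0.005, 0.036, 0, 0, 0, 0], [0.005, 0.036, 0, 0, 0, 0], [0.005, 0.036, 0, 0, 0, 0], [0.005, 0.036, 0, 0, 0, 0], [0.005, 0.036, 0, 0, 0, 0], [0.005, 0.036, 0, 0, 0, 0], [0.005, 0.036, 0, 0, 0, 0], [0.005, 0.036, 0, 0, 0, 0], [0.005, 0.03, 0, 0, 0, 0], [0, 0, 0, 0, 0, 0]]}}

```text
time: 37.0
ee_pos: [0.401, 0.0543, 0.2165]
eef_rot: [0.971, -0.24, 0.0, 0.001]
ft_force: [-0.2, 0.3, 0.4]
width: 0.0525
```

```bash
cat > check.py <<'E'
from fit import *
from bench import camera,read_state
import json
R=json.load(open('poses.json'));ims={n:camera(n) for n in CAL}
G=grads(ims,1.)
for s in('round_large','round_small','square','oblong'):
    l='lid_'+s;p=np.array(R['pot_'+s]);out=[]
    for cams in(("top",),("scene",),("top","scene")):
        b=min((score(l,[p[0]+dx,p[1]+dy,p[2]+a],G,.052+dz,cams),dx,dy,a,dz) for dx in np.arange(-.012,.013,.002) for dy in np.arange(-.012,.013,.002) for a in ([0] if 'round' in s else (-.1,-.05,0,.05,.1)) for dz in ([0] if len(cams)<2 else(-.006,-.003,0,.003,.006)))
        out.append(np.round(b,3).tolist())
    print(s,'score,dx,dy,dyaw,dz top/scene/both',out)
A,B=[cv2.cvtColor(cv2.resize(c,None,fx=3,fy=3,interpolation=cv2.INTER_CUBIC),cv2.COLOR_RGB2BGR) for c in(ims['top'][60:240],ims['scene'][60:380])]
cv2.imwrite("pics/final.png",np.vstack([cv2.resize(A,(560,197)),cv2.resize(B,(560,350))]))
for n in ims:cv2.imwrite(f"{n}3raw.png",ims[n][...,::-1])
E
python3 check.py
```

```text
round_large score,dx,dy,dyaw,dz top/scene/both [[-16.947, -0.002, 0.0, 0.0, 0.0], [-26.795, 0.0, 0.002, 0.0, 0.0], [-43.516, -0.002, 0.0, 0.0, -0.003]]
round_small score,dx,dy,dyaw,dz top/scene/both [[-24.523, -0.002, 0.0, 0.0, 0.0], [-34.39, 0.0, 0.0, 0.0, 0.0], [-58.488, -0.002, 0.0, 0.0, -0.003]]
square score,dx,dy,dyaw,dz top/scene/both [[-19.442, 0.0, 0.0, 0.0, 0.0], [-36.009, 0.0, 0.0, 0.0, 0.0], [-55.451, 0.0, 0.0, 0.0, 0.0]]
oblong score,dx,dy,dyaw,dz top/scene/both [[-18.82, 0.0, 0.0, 0.0, 0.0], [-36.106, 0.0, 0.002, 0.0, 0.0], [-54.758, 0.0, 0.0, 0.0, -0.003]]
```

View pics/final.png

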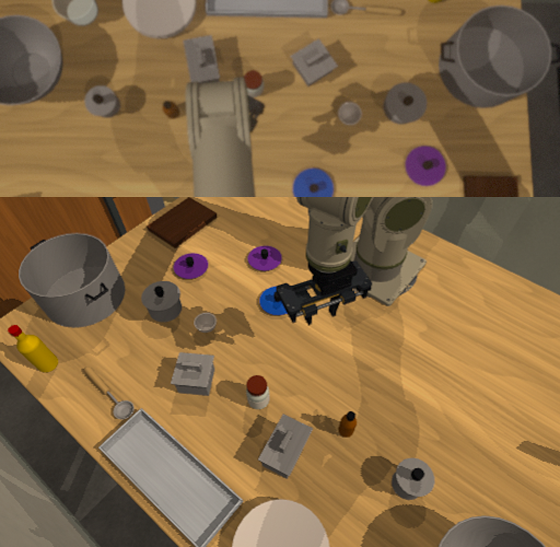

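All four lids are on, flat and aligned. Bottle (348,424) and jar (258,390) are standing, and the gripper is empty and clear. Handing in.

```bash
python3 -c "
from bench import *
print(close_job())"
```

```text
the job is handed in; nothing more can be done
None
```

I put all four steel lids on their matching pots (oblong, square, large round, small round) and handed the job in at about 37 s. No verdict was reported.

- **Fit:** In the last pictures from both cameras, each lid's outline was within about 2 mm of its pot's centre. Seated height was within about 3 mm, which is as fine as this check can tell. The square and oblong lids showed no turn against their pots.
- **Bystanders:** The bottle and jar were still standing in the last view. I checked them only by eye, not by measurement. The gripper was empty and clear of everything.
- **Checks that disagreed:**
    - The first automatic fits of the small round and oblong lids slipped. I redid both before reaching for them.
    - The small lid's knob position differed by up to 5 mm between the two cameras, so I used its plate outline, on which both cameras agreed.

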